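# Catch the painted stones from the chute

## Robot

A 7-joint arm with a two-finger parallel gripper is mounted at the origin on the work surface. World frame = base frame: x ahead of the robot, y to its left, z up, the work surface at z = 0. Lengths are in m, angles in rad, forces in N, time in s.
With the tool pointing down it reaches from about 0.4 to 0.85 m from the base axis. Payload 10.4 kg.
Tool frame: the origin (TCP) lies at the very end of the fingers, on their centre line; the grasp point (between the pads) lies 19 mm behind it; z points along the fingers, y is the line along which they close (so a half turn about z gives the same grasp; the last joint's range is limited). The gripper opens to 85 mm and grips with 20 to 120 N. Pads are 22 mm wide; open, the fingers measure 114 mm over their backs; the gripper's body (76 mm by 85 mm) begins 54 mm behind the grasp point. The pads swing forward as they close: fully open they stand 13 mm farther back than shut.
Start: joints at [1.278, 0.332, -0.065, 1.46, 0.022, 1.35, -0.088], TCP at [0.167, -0.602, 0.231] pointing down, gripper open.
Joint ranges: [-2.6, 2.6], [-0.5, 2.12], [-1.47, 1.34], [0.16, 2.42], [-1.27, 4.41], [0.06, 2.06], [-2.6, 2.6]. Speed limits (rad/s): [2.22, 2.22, 2.79, 2.79, 3.14, 3.14, 3.14].

## Interface

Orientations are given as a unit quaternion [x, y, z, w].
In Python, from workcell import manip, vision, order gives the robot as it stands. The module is installed in compiled form; this text tells all that it offers.
- The arm moves only by the tool move_arm, never from a script. Its argument "motion" is a list of rows, each a list of 3 entries, a list of its own where there are three numbers: the shift along the tool's x, y, z scaled (see below), then the turn, a rotation vector about the tool's x, y, z scaled (see below), then the opening, from -1 (shut) to 1 (fully open). In form: [[[dx, dy, dz], [wx, wy, wz], hand], ...]. A call has 1 to 12 rows; each row shifts and turns the commanded pose from where the row before left it, along the tool's axes as they then stand; what a row does not reach is not made up. The controller multiplies each number of a shift by 0.75 m and each number of a turn by pi/4 rad. A row lasts 1/10 s, in which the tool goes at most 50 mm and 8.59 degrees, less where a joint would pass 70% of its speed; a pose out of reach is approached as far as the arm can. A call with a number of a shift or a turn outside -1 to 1 is refused whole. A call with a gripper value outside its range is refused whole. The fingers move at their own pace and stop on an object; "newtons" is the grip in N (left out, the last holds). Time passes only in rows, so rows that do not move let the fingers close. It gives the time, the measured TCP pose, the force, the opening and the grip force at its end, in the units of the state.
- manip.get_obs(): the state, without advancing time (a new reading comes with each control period).
- vision.camera(name): name is "side" or "top" or "wrist"; returns a dict with "pixels" (400x640x3 uint8, red, green, blue), "fx", "fy", "cx", "cy" (pixels), "R" (3x3) and "t" (3): a world point X has camera coordinates R X + t. Camera axes: x right, y down, z forward; pixel columns grow to the right and rows downward; lengths in m; the calibration is good to about 2 mm. The wrist camera is an equidistant fisheye: a pixel r from the principal point sees the ray r / f radians off the axis. A picture is of the moment at which its call begins. There is no depth.
- order.hand_in(): hands the job in; it is judged then, once.
The state is a dict: "clock": time; "joint_pos": joint angles; "joint_velocities": joint speeds; "tau": joint torques, N m; "position": TCP position; "ee_rot": TCP orientation; "ft_force": force on the tool from outside, world axes, zero at the start; "torque": the same for the moment, N m; "grip_width": opening from 0.0 (shut) to 1.0 (fully open); "grasp_force": force on a finger pad.
Only numpy, scipy, OpenCV 4.12 (cv2) and the standard library are available. Lean on these libraries where they do the work, as an engineer would, in place of code of your own. Each camera call takes 0.05 s, during which the arm holds its last target. There are 200 camera calls.

## Task

Turn the red handle of the dispenser clockwise to its on stop and leave it there, so that the four stones slide down to the lift gate at the chute's lip. Then take the purple dish by its handle, hold it under the lip, push the yellow bar up with its rim so that the gate rises, and catch all four stones in the dish. Set the dish down upright on the round cork mat, base wholly on it and all stones inside, and let go; do not knock over the bottles or the pen pot.

Things in the scene. Friction and masses are not known exactly. Their poses are not given: they have to be found in the camera images.
- dispenser: Fixed plywood dispenser. Origin on the table straight under the middle of the chute's lip; own x points upstream (level), z up. The slick chute (84 mm wide inside, 92 outside, walls 32 mm high) rises at 25 degrees from the lip to x = 320 mm; stones leave towards -x. Foot and posts stand at x = 110 to 340 mm; for x < 110 mm all is free below the chute but for the yellow bar.
- lip (a point): Middle of the lower end of the chute floor, 175 mm above the table. Axes as the dispenser.
- handle (a joint): Angle of the red rotary handle, whose upright shaft carries the red shutter across the chute. 0 = off stop (bar across the chute, shut), 1.45 rad = on stop (bar nearly along the chute, shutter swung downstream along the side wall); grows clockwise seen from above. Starts within 0.06 of off, stays where left; 0.12 Nm turns it.
- handle_grip (a point): Centre of the red bar handle, on its upright axis, 335 mm above the table, 140 mm upstream of the lip, 48 mm to the dispenser's +y. The bar is 90 mm long, 16 thick, 24 high, level, free below but for a 12 mm shaft. The point's y axis runs along the bar and turns with it (at off it is the dispenser's y). Pinch its middle from above across its thickness.
- lift_gate (a joint): Rise of the yellow lift gate that closes the lip, in m: 0 = down (shut), 0.052 = top stop. Falls shut by its own weight (0.1 kg). At 0.045 or more the stones pass freely.
- lift_bar (a point): Middle of the underside of the yellow bar under the chute that carries the lift gate: 22 mm upstream of the lip, 95 mm above the table when shut. 130 mm long across the chute, 12 wide. From its ends two yellow feet (61 mm either side, undersides level with it) run forward to 12 mm downstream of the lip. A dish rim pressed up under bar and feet lifts the gate.
- dish: Loose purple round dish, 58 mm high, rim 140 and base 112 mm across, wall 4, about 0.13 kg. Origin at the centre of its underside, z up. A straight handle, 18 mm wide, 16 high, sticks out level along its own -x to 180 mm from the centre. With the dish's centre about 30 mm downstream of the lip and its handle pointing downstream, the rim bears on bar and feet and the stones fall in.
- dish_grip (a point): The point to grip on the dish's handle: on its centre line, 115 mm from the dish's centre and 46 mm above its underside. Axes as the dish (handle along x, 18 mm thick along y).
- mat: Fixed round cork mat, 200 mm across, 5 mm thick, on the table. Origin at the centre of its underside.
- stone1: Rust-red chunky painted wooden stone, 42 x 34 x 24 mm, rounded, 30 g, in the chute above the shutter. Origin at its centre.
- stone2: Blue stone, the same size.
- stone3: Green stone, the same size.
- stone4: Gold stone, the same size.
- black_bottle: Bystander: loose black paint bottle, 60 mm across, 170 mm high. Origin at its underside.
- white_bottle: Bystander: loose small white bottle, 42 mm across, 95 mm high. Origin at its underside.
- pen_pot: Bystander: loose pink pot of pens, 80 mm across, pot 100 mm and pens up to 190 mm high. Origin at its underside.
Things that resemble listed ones, but are neither listed nor needed, are in the scene too. There is more than one size of the stone3; the job needs the middle-sized. There is more than one size of the dish; the one meant has the size given above.

How it is judged:
On the way, in this order (a step that is already met when the one before it is completed fails the run):
1. the red handle is turned to its on stop (value of joint handle above 1.3 rad), for 0.2 s.
2. all four stones are in the dish while the gripper holds it up off the table (height (world z) of dish above 0.02 m and contact force between the fingers and dish above 1 N and horizontal distance between each of stone1, stone2, stone3, stone4 and dish below 0.064 m and z of stone1 in the frame of dish between 0.005 and 0.07 m and z of stone2 in the frame of dish between 0.005 and 0.07 m and z of stone3 in the frame of dish between 0.005 and 0.07 m and z of stone4 in the frame of dish between 0.005 and 0.07 m), for 0.3 s.
At the end, for the whole second after the job is handed in: The red handle is at its on stop (within 0.15 rad) and the lift gate is down; the dish stands still, upright and released on the cork mat, base wholly on it (centres within 44 mm), with all four stones in it (heaped is fine, centres under 70 mm above its underside) (value of joint handle above 1.3 rad and horizontal distance between dish and mat below 0.044 m and height (world z) of dish below 0.009 m and angle between dish's own z axis and vertical below 0.08 rad and linear speed of dish below 0.02 m/s and value of joint lift_gate below 0.005 m and horizontal distance between each of stone1, stone2, stone3, stone4 and dish below 0.064 m and z of stone1 in the frame of dish between 0.005 and 0.07 m and z of stone2 in the frame of dish between 0.005 and 0.07 m and z of stone3 in the frame of dish between 0.005 and 0.07 m and z of stone4 in the frame of dish between 0.005 and 0.07 m); the robot touches nothing.
It fails at once if the black bottle is knocked over (angle between black_bottle's own z axis and vertical above 0.6 rad).
It fails at once if the white bottle is knocked over (angle between white_bottle's own z axis and vertical above 0.6 rad).
It fails at once if the pen pot is knocked over (angle between pen_pot's own z axis and vertical above 0.6 rad).
It also fails if it takes over 64 s, if anything falls off the work surface, if the arm or the gripper's body presses on something with over 40 N, if the wrist force passes 120 N, or if a joint passes its speed limit or range.

## Working session

There is one attempt and no reset: what is moved stays moved. The work goes in short steps, Python scripts to look and compute and a tool call to move; the robot and the scene stay as the last step left them, time stands still between calls to the robot, and variables do not carry over. Pictures are saved under pics/ and viewed, at most 11 in all, crops included, and the job is handed in when it is done.

Besides the shell and the picture viewer there is one more tool, called after ">>>" in YAML: its name, and indented under it one key for each argument. move_arm: Moves the arm, as the interface text tells. Its arguments: {"type":"object","properties":{"motion":{"type":"array"},"newtons":{"type":"number"}},"required":["motion"]}

```bash
mkdir -p pics; python3 - <<'E'
from workcell import manip, vision
import cv2, pickle
o=manip.get_obs(); print({k:o[k] for k in('clock','position','ee_rot','grip_width')})
for n in('side','top'):
    c=vision.camera(n); pickle.dump(c,open(n+'.pkl','wb')); cv2.imwrite(f'pics/{n}1.png',c['pixels'][:,:,::-1])
    print(n,c['fx'],c['fy'],c['cx'],c['cy'],c['R'],c['t'])
E
```

```text
{'clock': 0.0, 'position': array([ 0.16648544, -0.60202427,  0.23049194]), 'ee_rot': array([ 9.90911179e-01,  1.34515812e-01, -1.42307258e-04, -7.14873801e-04]), 'grip_width': 1.000110266900075}
side 396.0798102688922 396.0798102688922 318.76616149172895 202.97307517483873 [[-0.99480914  0.10174014  0.00192836]
 [ 0.05674307  0.57036177 -0.81943132]
 [-0.08446892 -0.81506834 -0.57317415]] [0.57777691 0.15486608 1.03771141]
top 449.4520001508741 449.4520001508741 322.47029748244313 194.69655569193864 [[-0.0155915  -0.99987639  0.00202482]
 [-0.99600877  0.01535314 -0.08792505]
 [ 0.08788309 -0.00338762 -0.99612504]] [-0.01985458  0.57637932  1.21107267]
```

View pics/top1.png

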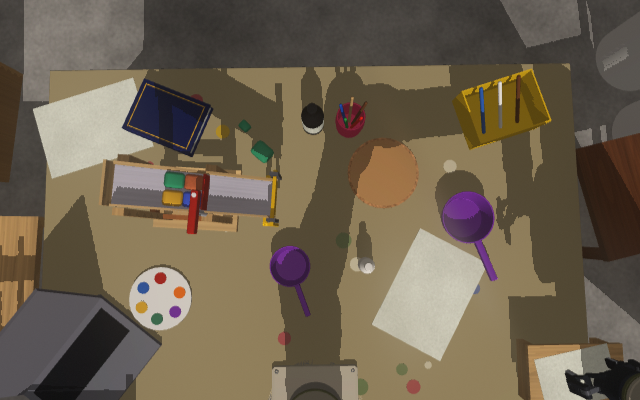

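View pics/side1.png

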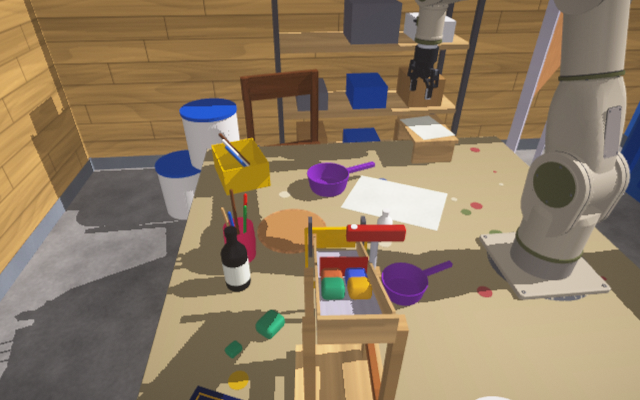

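```bash
cat > h.py <<'E'
import numpy as np, cv2, pickle
def px2w(c,u,v,z):
    d=c['R'].T@np.array([(u-c['cx'])/c['fx'],(v-c['cy'])/c['fy'],1]); o=-c['R'].T@c['t']
    return o+d*(z-o[2])/d[2]
def w2px(c,X):
    p=c['R']@np.array(X)+c['t']; return np.array([c['cx']+c['fx']*p[0]/p[2],c['cy']+c['fy']*p[1]/p[2]])
def load(n): return pickle.load(open(n+'.pkl','rb'))
E
python3 - <<'E'
from h import *
c=load('top'); p=c['pixels'][:,:,::-1]
a=cv2.resize(p[145:245,95:295],None,fx=4,fy=4,interpolation=cv2.INTER_CUBIC)
b=cv2.resize(p[175:290,430:510],None,fx=2,fy=2,interpolation=cv2.INTER_CUBIC)[:198]
b2=cv2.resize(p[235:325,260:330],None,fx=2,fy=2,interpolation=cv2.INTER_CUBIC)
out=np.zeros((600,800,3),np.uint8); out[:400]=a; out[400:598,:160]=b; out[400:580,200:340]=b2
cv2.imwrite('pics/crop1.png',out)
hsv=cv2.cvtColor(p,cv2.COLOR_BGR2HSV)
m=cv2.inRange(hsv,(125,70,30),(155,255,255))
n,l,s,ce=cv2.connectedComponentsWithStats(m)
for i in range(1,n):
    if s[i,4]>100: print('purple',s[i],ce[i])
m=cv2.inRange(hsv,(5,100,60),(17,255,255))
n,l,s,ce=cv2.connectedComponentsWithStats(m)
for i in range(1,n):
    if s[i,4]>500:
        e=cv2.fitEllipse(max(cv2.findContours((l==i).astype(np.uint8),0,1)[0],key=len)); print('mat',s[i],e,px2w(c,*e[0],0.005))
# pots & bottles
for n_,u,v,z in(('black top',312,115,.17),('pot',350,118,.1),('white',367,267,.095)): print(n_,px2w(c,u,v,z))
E
```

```text
purple [ 442  191   56   90 2360] [470.47542373 221.94491525]
purple [ 270  246   40   70 1462] [290.84541724 269.79890561]
purple [169 306  12  12 111] [174.61261261 311.44144144]
mat [   0   62   23  120 1875] ((9.296120643615723, 95.45426940917969), (19.478485107421875, 164.04051208496094), 3.2150182723999023) [0.87527157 0.85858076 0.005     ]
mat [ 602  133   38   77 1476] ((626.0534057617188, 159.14120483398438), (32.443702697753906, 81.73944091796875), 165.78536987304688) [ 0.66525875 -0.88650207  0.005     ]
mat [ 347  137   72   72 3999] ((382.8019714355469, 172.3889923095703), (70.05119323730469, 70.85924530029297), 117.60533905029297) [ 0.63810469 -0.19933478  0.005     ]
mat [114 155 130  23 724] ((176.00144958496094, 165.51687622070312), (9.695013046264648, 136.7159881591797), 96.74906158447266) [0.66647897 0.38152292 0.005     ]
mat [  99  161   90   68 1384] ((141.04881286621094, 195.5867156982422), (49.288902282714844, 93.80935668945312), 115.29006958007812) [0.58311876 0.47799444 0.005     ]
mat [186 211  64  24 653] ((215.50245666503906, 221.97145080566406), (20.719940185546875, 60.40254592895508), 80.88246154785156) [0.50626527 0.26971221 0.005     ]
mat [   0  216   45  115 3741] ((18.563337326049805, 259.6812744140625), (43.58987808227539, 127.36213684082031), 6.339682102203369) [0.41083771 0.81193011 0.005     ]
mat [ 516  338  107   62 1920] ((579.9707641601562, 376.2167053222656), (71.58529663085938, 133.1734161376953), 98.00442504882812) [ 0.07449555 -0.7172329   0.005     ]
black top [ 0.76096497 -0.00554941  0.17      ]
pot [ 0.7703433 -0.1039229  0.1      ]
white [ 0.38232525 -0.13962828  0.095     ]
```

View pics/crop1.png

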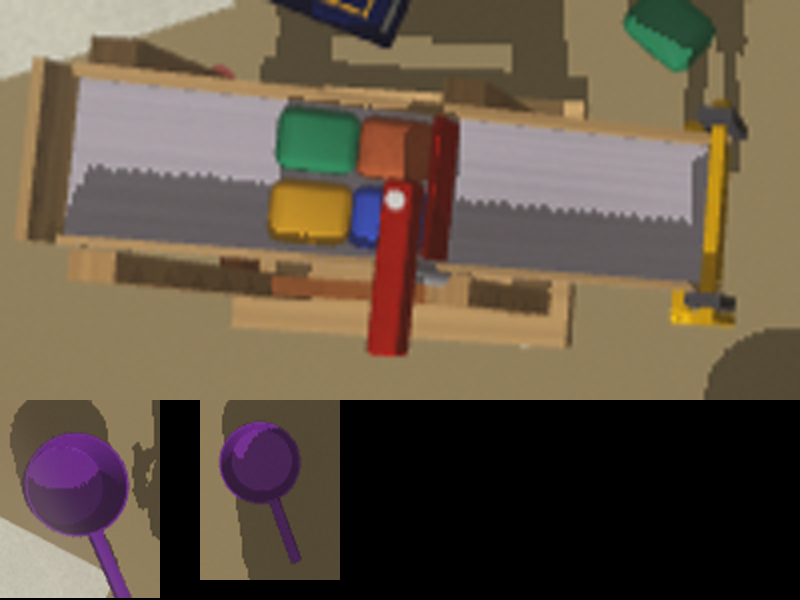

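```bash
cat >> h.py <<'E'
def disp(p,X):
    ox,oy,a=p; c,s=np.cos(a),np.sin(a); return np.array([ox+c*X[0]-s*X[1],oy+s*X[0]+c*X[1],X[2]])
E
python3 - <<'E'
from h import *
from scipy.optimize import least_squares
c=load('top'); p=c['pixels'][:,:,::-1]
f=lambda u,v:(95+(u+.5)/4-.5,145+(v+.5)/4-.5)
far=[f(90,64),f(300,86),f(600,117),f(690,127)]; near=[f(60,243),f(250,258),f(480,272),f(660,287)]
lip=[f(692,225)]
h=f(391,268)
# red top: bar mask PCA
def res(q):
    r=list((w2px(c,disp(q,[.14,.048,.347]))-h))
    for pts,y in((far,-.046),(near,.046)):
        A=[w2px(c,disp(q,[x,y,.2103+.4663*x])) for x in(0.,.3)]
        d=A[1]-A[0]; n=np.array([-d[1],d[0]])/np.hypot(*d)
        r+=[n@(np.array(u)-A[0]) for u in pts]
    return r
s=least_squares(res,[.6,.1,np.pi/2]); print(s.x,np.round(s.fun,2))
q=s.x
g=lambda P:np.round((np.array(w2px(c,P))-[95,145]+.5)*4-.5)
for n,X in(('lip floor near',[0,.042,.175]),('lip floor far',[0,-.042,.175]),('walltop near lip',[-.0135,.046,.204]),('foot near end',[-.012,.067,.1]),('foot far',[-.012,-.067,.1]),('handle near end',[.14,.093,.347]),('handle far',[.14,.003,.347])): print(n,g(disp(q,X)))
print('handle',disp(q,[.14,.048,.335]),'lip',disp(q,[0,0,.175]))
# dish: big; rim ellipse fit
hsv=cv2.cvtColor(p,cv2.COLOR_BGR2HSV)
m=cv2.inRange(hsv,(125,70,30),(155,255,255))
n,l,st,ce=cv2.connectedComponentsWithStats(m)
for i in range(1,n):
    if st[i,4]>1000:
        b=(l==i).astype(np.uint8); o=cv2.morphologyEx(b,cv2.MORPH_OPEN,cv2.getStructuringElement(2,(13,13)))
        e=cv2.fitEllipse(cv2.findContours(o,0,1)[0][0]); print(e)
        hd=cv2.subtract(b,cv2.dilate(o,np.ones((5,5)))); ys,xs=np.nonzero(hd)
        P=np.array([px2w(c,u,v,.054)for u,v in zip(xs,ys)])[:,:2]; C=px2w(c,*e[0],.058)[:2]
        hc=P.mean(0); U,S,V=np.linalg.svd(P-hc); d=P[:,:]-C; print('center',C,'handle mean',hc,'ang dir',np.degrees(np.arctan2(*(hc-C)[::-1])),'pca',V[0],'maxr',np.hypot(*d.T).max(),'diam',e[1][0]/449*(1.211+.0879*C[0]-.058))
E
```

```text
[0.55655705 0.09309335 1.50141883] [ 0.08 -0.54  0.09  0.22  0.51  0.43  0.14 -0.34  0.11 -0.55]
lip floor near [706. 283.]
lip floor far [715. 145.]
walltop near lip [723. 289.]
foot near end [735. 328.]
foot far [748. 121.]
handle near end [384. 355.]
handle far [398. 178.]
handle [0.51837758 0.236084   0.335     ] lip [0.55655705 0.09309335 0.175     ]
((468.995849609375, 215.61805725097656), (45.69361877441406, 53.605552673339844), 132.67803955078125)
center [ 0.51104735 -0.41884709] handle mean [ 0.39770725 -0.44794057] ang dir -165.6034646804167 pca [-0.74435858 -0.66778013] maxr 0.1807439808435384 diam 0.12190946172560072
((289.370361328125, 265.8963623046875), (39.328975677490234, 39.94862365722656), 19.694801330566406)
center [0.38572977 0.0616722 ] handle mean [0.29285021 0.02789889] ang dir -160.01747920297197 pca [-0.94221036 -0.33502186] maxr 0.1371217764913539 diam 0.10396388265922162
```

```bash
cat >> h.py <<'E'
from scipy.spatial.transform import Rotation as Ro
DQ=(0.55656,0.09309,1.50142)
def down(yaw): # tool z down, tool y at world angle yaw
    y=np.array([np.cos(yaw),np.sin(yaw),0]); z=np.array([0,0,-1.]); return Ro.from_matrix(np.c_[np.cross(y,z),y,z])
def plan(wps,o=None,v=.045,w=.14):
    """wps: (pos,yawdeg,hand,extra_rows); prints rows in move units, rounding fed back"""
    if o is None:
        from workcell import manip; o=manip.get_obs()
        p,R=np.array(o['position']),Ro.from_quat(o['ee_rot'])
    else: p,R=o
    rows=[]
    for t,yaw,hand,k,*vv in wps:
        t=np.array(t,float); p0,R0=p,R; R1=down(np.radians(yaw)); dv=(R0.inv()*R1).as_rotvec()
        n=max(1,int(np.ceil(max(np.linalg.norm(t-p0)/(vv[0] if vv else v),np.linalg.norm(dv)/w))))
        for i in range(1,n+1):
            pt=p0+(t-p0)*i/n; Rt=R0*Ro.from_rotvec(dv*i/n)
            s=np.round(R.inv().apply(pt-p)/.75,3); r=np.round((R.inv()*Rt).as_rotvec()/(np.pi/4),3)
            p=p+R.apply(s*.75); R=R*Ro.from_rotvec(r*np.pi/4)
            rows.append([s.tolist(),r.tolist(),hand])
        rows+=[[[0,0,0],[0,0,0],hand]]*k
    import json
    for i in range(0,len(rows),12): print(json.dumps(rows[i:i+12]).replace('-0.0,','0,').replace('-0.0]','0]').replace('0.0,','0,').replace('0.0]','0]').replace(' ',''))
    return p,R
E
python3 - <<'E'
from h import *
c=load('top'); p=c['pixels'][:,:,::-1]
hsv=cv2.cvtColor(p,cv2.COLOR_BGR2HSV)
m=cv2.inRange(hsv,(120,50,20),(160,255,255)); n,l,st,ce=cv2.connectedComponentsWithStats(m)
i=l[217,468] ; b=(l==i); ys,xs=np.nonzero(b)
from scipy.optimize import least_squares
ct=max(cv2.findContours(b.astype(np.uint8),0,1)[0],key=len)[:,0].astype(float)
k=np.hypot(*(ct-[468,217]).T)<32
W=np.array([px2w(c,u,v,.058)[:2] for u,v in ct[k]])
s=least_squares(lambda q:np.hypot(*(W-q[:2]).T)-q[2],[.51,-.42,.07],loss='soft_l1',f_scale=.002); print('rim',s.x)
C=s.x[:2]
P=np.array([px2w(c,u,v,.054)[:2] for u,v in zip(xs,ys)]); d=P-C; r=np.hypot(*d.T); H=d[r>.085]
print('handle ang',np.degrees(np.arctan2(*H.mean(0)[::-1])), 'max r',r.max()); U,S,V=np.linalg.svd(H-H.mean(0)); print('pca',np.degrees(np.arctan2(*V[0][::-1])),H.mean(0)+C)
hx,hy,_=disp(DQ,[.14,.048,0])
plan([((.45,-.40,.38),-74.5+45,1,0),((.50,.0,.42),30,1,0),((hx,hy,.42),86,1,0),((hx,hy,.316),86,1,0)])
E
```

```text
rim [ 0.50791995 -0.41556141  0.06877051]
handle ang -159.51974456369607 max r 0.17941976613968894
pca -158.77455813250452 [ 0.38422224 -0.46176151]
[[[0.048,-0.018,-0.022],[0,0,-0.111],1],[[0.05,-0.013,-0.022],[0,0,-0.111],1],[[0.051,-0.009,-0.022],[-0.001,0,-0.112],1],[[0.051,-0.005,-0.022],[0,0,-0.111],1],[[0.052,0,-0.023],[0,0,-0.111],1],[[0.051,0.005,-0.022],[0,0,-0.111],1],[[0.051,0.009,-0.022],[0,0,-0.112],1],[[0.05,0.013,-0.022],[0,0,-0.111],1],[[0.048,0.018,-0.022],[0,-0.001,-0.111],1],[[0.05,-0.02,-0.005],[0,0,-0.132],1],[[0.051,-0.016,-0.006],[0,0,-0.132],1],[[0.053,-0.009,-0.005],[0,0,-0.133],1]]
[[[0.054,-0.005,-0.005],[0,0,-0.132],1],[[0.054,0.002,-0.006],[0,0,-0.132],1],[[0.053,0.007,-0.005],[0,0,-0.132],1],[[0.052,0.012,-0.005],[0,0,-0.133],1],[[0.051,0.018,-0.006],[-0.001,0,-0.132],1],[[0.049,0.023,-0.005],[0,0,-0.132],1],[[0.046,0.028,-0.005],[0,0,-0.132],1],[[0.037,0.025,0],[0,0,-0.178],1],[[0.033,0.031,0],[0,0,-0.178],1],[[0.029,0.035,0],[0,0,-0.177],1],[[0.024,0.038,0],[0,0,-0.178],1],[[0.018,0.041,0],[0,0,-0.178],1]]
[[[0.012,0.044,0],[0,0,-0.178],1],[[0.006,0.044,0],[0,0,-0.178],1],[[0,0,0.046],[0,0,0],1],[[0,0,0.046],[0,0,0],1],[[0,0,0.046],[0,0,0],1]]
```

The two dishes are at top pixels (468,217), rim about 52 px (≈138 mm, reach 180 mm), and (290,266), about 40 px (≈104 mm). The first fits the 140 mm description, and the crop confirms it. The four stones meant are those in the chute; the loose greens at (262,150) and (244,126) are not needed. I'm moving to the handle now.

>>> move_arm:
  motion:
    - [[0.048,-0.018,-0.022],[0,0,-0.111],1]
    - [[0.05,-0.013,-0.022],[0,0,-0.111],1]
    - [[0.051,-0.009,-0.022],[-0.001,0,-0.112],1]
    - [[0.051,-0.005,-0.022],[0,0,-0.111],1]
    - [[0.052,0,-0.023],[0,0,-0.111],1]
    - [[0.051,0.005,-0.022],[0,0,-0.111],1]
    - [[0.051,0.009,-0.022],[0,0,-0.112],1]
    - [[0.05,0.013,-0.022],[0,0,-0.111],1]
    - [[0.048,0.018,-0.022],[0,-0.001,-0.111],1]
    - [[0.05,-0.02,-0.005],[0,0,-0.132],1]
    - [[0.051,-0.016,-0.006],[0,0,-0.132],1]
    - [[0.053,-0.009,-0.005],[0,0,-0.133],1]
  newtons: 60

```text
clock: 1.3
position: [0.4653, -0.2789, 0.3921]
ee_rot: [0.774, 0.634, -0.001, 0.0]
ft_force: [1.0, -0.3, 0.6]
grip_width: 1.001
grasp_force: 0.0
```

>>> move_arm:
  motion:
    - [[0.054,-0.005,-0.005],[0,0,-0.132],1]
    - [[0.054,0.002,-0.006],[0,0,-0.132],1]
    - [[0.053,0.007,-0.005],[0,0,-0.132],1]
    - [[0.052,0.012,-0.005],[0,0,-0.133],1]
    - [[0.051,0.018,-0.006],[-0.001,0,-0.132],1]
    - [[0.049,0.023,-0.005],[0,0,-0.132],1]
    - [[0.046,0.028,-0.005],[0,0,-0.132],1]
    - [[0.037,0.025,0],[0,0,-0.178],1]
    - [[0.033,0.031,0],[0,0,-0.178],1]
    - [[0.029,0.035,0],[0,0,-0.177],1]
    - [[0.024,0.038,0],[0,0,-0.178],1]
    - [[0.018,0.041,0],[0,0,-0.178],1]

```text
clock: 2.5
position: [0.5128, 0.1697, 0.4194]
ee_rot: [0.171, 0.985, -0.001, 0.0]
ft_force: [0.4, 0.2, 0.1]
grip_width: 1.0
grasp_force: 0.0
```

>>> move_arm:
  motion:
    - [[0.012,0.044,0],[0,0,-0.178],1]
    - [[0.006,0.044,0],[0,0,-0.178],1]
    - [[0,0,0],[0,0,0],1]
    - [[0,0,0],[0,0,0],1]

```text
clock: 2.9
position: [0.518, 0.2364, 0.4189]
ee_rot: [0.034, 0.999, -0.001, -0.0]
ft_force: [0.4, -0.3, 0.5]
grip_width: 1.001
grasp_force: 0.0
```

>>> move_arm:
  motion:
    - [[0,0,0.046],[0,0,0],1]
    - [[0,0,0.046],[0,0,0],1]
    - [[0,0,0.046],[0,0,0],1]
    - [[0,0,0],[0,0,0],1]

```text
clock: 3.3
position: [0.5175, 0.2326, 0.3121]
ee_rot: [0.037, 0.999, -0.003, -0.002]
ft_force: [-0.4, 0.4, 0.1]
grip_width: 0.999
grasp_force: 0.0
```

```bash
python3 - <<'E'
from h import *
from workcell import vision
a=[cv2.resize(vision.camera(n)['pixels'][y:y+150,x:x+200,::-1],None,fx=2,fy=2) for n,x,y in(('side',290,180),('top',100,130))]
cv2.imwrite('pics/h2.png',np.hstack(a))
E
```

```text
(no output)
```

View pics/h2.png

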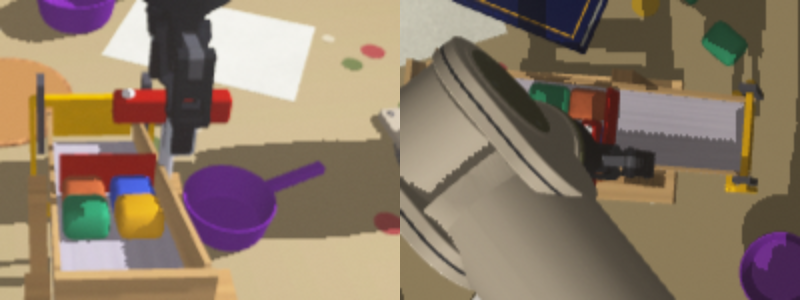

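The side crop shows the fingers straddling the middle of the red bar at about (185,105). Next I close and turn clockwise.

>>> move_arm:
  motion:
    - [[0,0,0],[0,0,0],-1]
    - [[0,0,0],[0,0,0],-1]
    - [[0,0,0],[0,0,0],-1]
    - [[0,0,0],[0,0,0],-1]
    - [[0,0,0],[0,0,0],-1]
    - [[0,0,0],[0,0,0],-1]
    - [[0,0,0],[0,0,0],-1]
  newtons: 50

```text
clock: 4.1
position: [0.5184, 0.2369, 0.3166]
ee_rot: [0.034, 0.999, 0.0, 0.001]
ft_force: [1.1, 5.2, 1.2]
grip_width: 0.18
grasp_force: 50.3
```

>>> move_arm:
  motion:
    - [[0,0,0],[0,0,0.1],-1]
    - [[0,0,0],[0,0,0.188],-1]
    - [[0,0,0],[0,0,0.188],-1]
    - [[0,0,0],[0,0,0.188],-1]
    - [[0,0,0],[0,0,0.188],-1]
    - [[0,0,0],[0,0,0.188],-1]
    - [[0,0,0],[0,0,0.188],-1]
    - [[0,0,0],[0,0,0.188],-1]
    - [[0,0,0],[0,0,0.188],-1]
    - [[0,0,0],[0,0,0.188],-1]
    - [[0,0,0],[0,0,0.09],-1]
    - [[0,0,0],[0,0,0],-1]

```text
clock: 5.3
position: [0.5178, 0.236, 0.3165]
ee_rot: [0.699, 0.716, -0.0, 0.001]
ft_force: [-2.6, -1.4, 6.8]
grip_width: 0.177
grasp_force: 53.6
```

```bash
python3 - <<'E'
from h import *
from workcell import vision,manip
o=manip.get_obs(); print(o['position'],Ro.from_quat(o['ee_rot']).as_matrix()[:,1],o['torque'],o['joint_pos'])
a=[cv2.resize(vision.camera(n)['pixels'][y:y+150,x:x+200,::-1],None,fx=2,fy=2) for n,x,y in(('side',290,180),('top',100,130))]
cv2.imwrite('pics/h3.png',np.hstack(a))
E
```

```text
[0.51777939 0.23604032 0.31654824] [9.99710068e-01 2.40727742e-02 5.30660992e-04] [-0.2145812   0.90791483  1.20703801] [ 0.11161299  0.25459832 -0.75210851  1.44233787  0.17491937  1.512873
 -0.61041632]
```

View pics/h3.png

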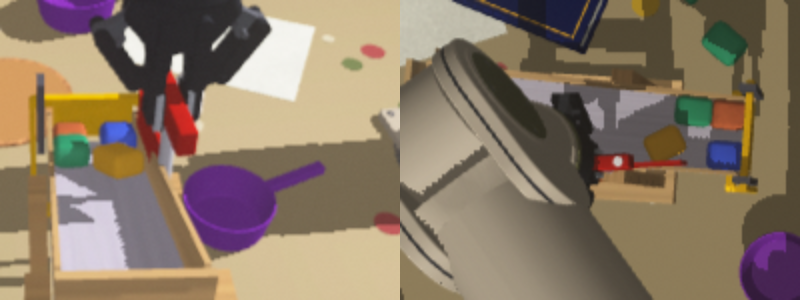

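Handle is at its stop: it turned 1.48 rad with 1.2 Nm of reaction, and the stones are sliding to the gate (gold near the shutter). Releasing, then planning the dish grasp.

>>> move_arm:
  motion:
    - [[0,0,0],[0,0,0],1]
    - [[0,0,0],[0,0,0],1]
    - [[0,0,0],[0,0,0],1]
    - [[0,0,0],[0,0,0],1]
    - [[0,0,-0.03],[0,0,0],1]
    - [[0,0,-0.05],[0,0,0],1]
    - [[0,0,-0.05],[0,0,0],1]
    - [[0,0,0],[0,0,0],1]

```text
clock: 6.2
position: [0.519, 0.2367, 0.4184]
ee_rot: [0.699, 0.715, 0.003, 0.002]
ft_force: [0.9, 0.3, 0.2]
grip_width: 0.998
grasp_force: 0.0
```

```bash
python3 - <<'E'
from h import *
a=np.radians(-159.5); g=np.array([.508,-.4156])+.115*np.array([np.cos(a),np.sin(a)]); print(g)
plan([((.50,-.05,.40),-20,1,0),((*g,.20),-69.5,1,0),((*g,.12),-69.5,1,1)])
E
```

```text
[ 0.4002827  -0.45587385]
[[[-0.055,-0.005,0.003],[0.001,-0.001,0.068],1],[[-0.054,-0.002,0.004],[0.001,0,0.067],1],[[-0.055,0.001,0.003],[0.002,-0.001,0.068],1],[[-0.055,0.004,0.004],[0.001,0,0.068],1],[[-0.054,0.006,0.003],[0.001,-0.001,0.068],1],[[-0.054,0.01,0.004],[0.001,0,0.067],1],[[-0.053,0.012,0.003],[0.001,-0.001,0.068],1],[[-0.05,0.005,0.024],[0,0,0.1],1],[[-0.05,0.01,0.025],[0,0,0.1],1],[[-0.049,0.013,0.024],[0,0,0.1],1],[[-0.048,0.017,0.024],[0,0,0.1],1],[[-0.046,0.021,0.024],[0,0,0.1],1]]
[[[-0.044,0.024,0.025],[0,0,0.1],1],[[-0.043,0.028,0.024],[0,0,0.1],1],[[-0.04,0.031,0.024],[0,0,0.1],1],[[-0.037,0.034,0.024],[0,0,0.1],1],[[-0.035,0.037,0.025],[0,0,0.1],1],[[-0.031,0.04,0.024],[0,0,0.1],1],[[0,0,0.053],[0,0,0],1],[[-0.001,0,0.054],[0,0,0],1],[[0,0,0],[0,0,0],1]]
```

>>> move_arm:
  motion:
    - [[-0.055,-0.005,0.003],[0.001,-0.001,0.068],1]
    - [[-0.054,-0.002,0.004],[0.001,0,0.067],1]
    - [[-0.055,0.001,0.003],[0.002,-0.001,0.068],1]
    - [[-0.055,0.004,0.004],[0.001,0,0.068],1]
    - [[-0.054,0.006,0.003],[0.001,-0.001,0.068],1]
    - [[-0.054,0.01,0.004],[0.001,0,0.067],1]
    - [[-0.053,0.012,0.003],[0.001,-0.001,0.068],1]
    - [[-0.05,0.005,0.024],[0,0,0.1],1]
    - [[-0.05,0.01,0.025],[0,0,0.1],1]
    - [[-0.049,0.013,0.024],[0,0,0.1],1]
    - [[-0.048,0.017,0.024],[0,0,0.1],1]
    - [[-0.046,0.021,0.024],[0,0,0.1],1]

```text
clock: 7.4
position: [0.452, -0.2372, 0.3054]
ee_rot: [0.916, 0.401, -0.003, 0.0]
ft_force: [0.7, -0.1, 0.4]
grip_width: 1.001
grasp_force: 0.0
```

>>> move_arm:
  motion:
    - [[-0.044,0.024,0.025],[0,0,0.1],1]
    - [[-0.043,0.028,0.024],[0,0,0.1],1]
    - [[-0.04,0.031,0.024],[0,0,0.1],1]
    - [[-0.037,0.034,0.024],[0,0,0.1],1]
    - [[-0.035,0.037,0.025],[0,0,0.1],1]
    - [[-0.031,0.04,0.024],[0,0,0.1],1]
    - [[0,0,0.053],[0,0,0],1]
    - [[-0.001,0,0.054],[0,0,0],1]
    - [[0,0,0],[0,0,0],1]
    - [[0,0,0],[0,0,0],1]

```text
clock: 8.4
position: [0.3974, -0.4578, 0.1181]
ee_rot: [0.984, 0.178, -0.003, 0.001]
ft_force: [0.2, 0.6, 1.0]
grip_width: 1.003
grasp_force: 0.0
```

```bash
python3 - <<'E'
from h import *
from workcell import vision,manip
o=manip.get_obs(); print(o['position'],Ro.from_quat(o['ee_rot']).as_matrix()[:,1])
t=vision.camera('top')['pixels'][:,:,::-1]; s=vision.camera('side')['pixels'][:,:,::-1]; w=vision.camera('wrist')['pixels'][:,:,::-1]
out=np.zeros((560,800,3),np.uint8)
out[:300,:400]=cv2.resize(t[130:280,80:280],None,fx=2,fy=2); out[:300,400:]=cv2.resize(t[150:300,400:600],None,fx=2,fy=2)
out[300:,:400]=cv2.resize(s[130:260,270:470],None,fx=2,fy=2); out[300:550,400:]=cv2.resize(w,(400,250))
cv2.imwrite('pics/d4.png',out)
E
```

```text
[ 0.39737553 -0.45782666  0.11805246] [ 3.50457836e-01 -9.36578507e-01  7.22727730e-05]
```

View pics/d4.png

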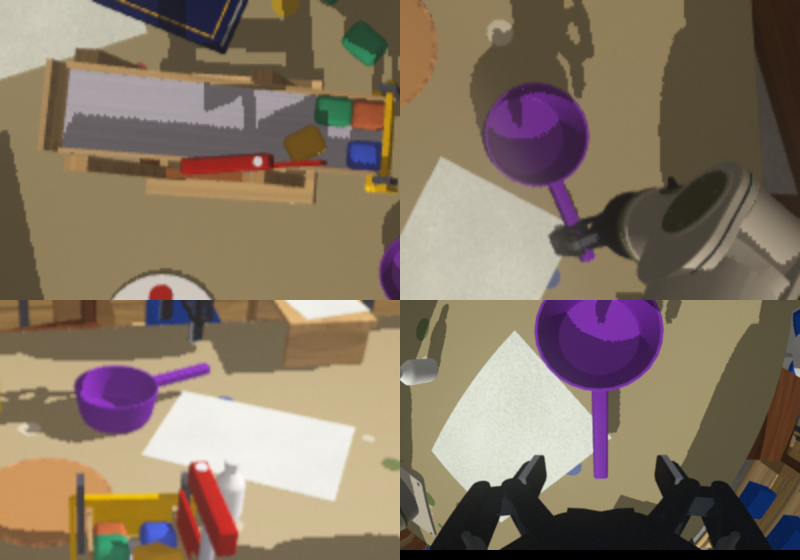

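The wrist view shows the dish handle centred between the fingers (600,430 in the crop). Gold rests beside green in the chute and should be freed once green leaves. Descend and grip.

>>> move_arm:
  motion:
    - [[0,0,0.04],[0,0,0],1]
    - [[0,0,0.04],[0,0,0],1]
    - [[0,0,0.03],[0,0,0],1]
    - [[0,0,0.011],[0,0,0],1]
    - [[0,0,0],[0,0,0],-1]
    - [[0,0,0],[0,0,0],-1]
    - [[0,0,0],[0,0,0],-1]
    - [[0,0,0],[0,0,0],-1]
    - [[0,0,0],[0,0,0],-1]
    - [[0,0,0],[0,0,0],-1]
    - [[0,0,0],[0,0,0],-1]
    - [[0,0,0],[0,0,0],-1]
  newtons: 110

```text
clock: 9.75
position: [0.397, -0.4588, 0.0275]
ee_rot: [0.984, 0.178, -0.003, 0.002]
ft_force: [-1.8, 0.6, 5.5]
grip_width: 0.19
grasp_force: 107.3
```

>>> move_arm:
  motion:
    - [[0,0,-0.01],[0,0,0],-1]
    - [[0,0,-0.02],[0,0,0],-1]
    - [[0,0,-0.02],[0,0,0],-1]
    - [[0,0,0],[0,0,0],-1]
    - [[0,0,0],[0,0,0],-1]

```text
clock: 10.25
position: [0.3973, -0.4585, 0.0651]
ee_rot: [0.984, 0.178, -0.003, 0.002]
ft_force: [-1.0, 1.2, -1.4]
grip_width: 0.191
grasp_force: 107.5
```

```bash
python3 - <<'E'
from h import *
from workcell import vision,manip
o=manip.get_obs(); print(o['position'],Ro.from_quat(o['ee_rot']).as_matrix()[:,1])
c=vision.camera('top'); t=c['pixels'][:,:,::-1]; s=vision.camera('side')['pixels'][:,:,::-1]
hsv=cv2.cvtColor(t,cv2.COLOR_BGR2HSV); m=cv2.inRange(hsv,(120,50,20),(160,255,255)); m[:,:400]=0
ct=max(cv2.findContours(m,0,1)[0],key=cv2.contourArea)[:,0].astype(float)
z=o['position'][2]-.027+.058
from scipy.optimize import least_squares
W=np.array([px2w(c,u,v,z)[:2] for u,v in ct]); W=W[np.hypot(*(W-[.508,-.415]).T)<.082]
q=least_squares(lambda q:np.hypot(*(W-q[:2]).T)-.07,[.51,-.42],loss='soft_l1',f_scale=.002).x; d=o['position'][:2]-q
print('centre',q,'dist',np.hypot(*d),'dir',np.degrees(np.arctan2(d[1],d[0])))
cv2.imwrite('pics/d5.png',cv2.resize(s[130:260,270:470],None,fx=3,fy=3))
E
```

```text
[ 0.3972683  -0.45850863  0.06508605] [ 0.35013691 -0.93669586  0.00223671]
centre [ 0.50779123 -0.41483728] dist 0.11883814525966667 dir -158.43934523872744
```

View pics/d5.png

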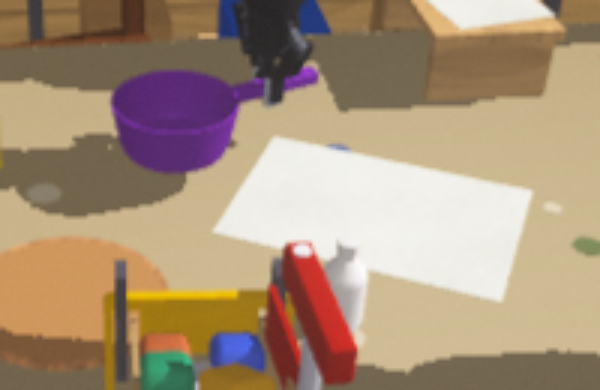

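Dish is lifted level, centre 119 mm from the TCP. Planning the carry under the lip.

```bash
python3 - <<'E'
from h import *
L=lambda d,z:disp(DQ,[-d-.119,0,z])
print(L(.15,.05),L(.03,.05))
print('A'); o=plan([(L(.16,.06),-3.97,-1,0,.04),(L(.15,.05),-3.97,-1,2,.02)],w=.1)
print('B'); plan([(L(.03,.05),-3.97,-1,3,.02)],o)
E
```

```text
[ 0.53791273 -0.1752629   0.05      ] [ 0.54623122 -0.05555157  0.05      ]
A
[[[0.025,-0.023,0],[0,0.001,-0.121],-1],[[0.028,-0.02,0.001],[-0.001,0,-0.122],-1],[[0.029,-0.018,0],[0,0.001,-0.121],-1],[[0.03,-0.015,0],[-0.001,0.001,-0.121],-1],[[0.032,-0.012,0],[0,0,-0.122],-1],[[0.033,-0.009,0.001],[0,0.001,-0.121],-1],[[0.034,-0.005,0],[-0.001,0.001,-0.121],-1],[[0.034,-0.003,0],[0,0,-0.122],-1],[[0.034,0.001,0.001],[-0.001,0.001,-0.121],-1],[[0.034,0.004,0],[0,0.001,-0.122],-1],[[0.033,0.008,0],[0,0.001,-0.121],-1],[[0.032,0.01,0.001],[-0.001,0,-0.121],-1]]
[[[0.014,0,0.013],[0,0,0],-1],[[0,0,0],[0,0,0],-1],[[0,0,0],[0,0,0],-1]]
B
[[[0.027,0,0],[0,0,0],-1],[[0.026,0,0],[0,0,0],-1],[[0.027,0,0],[0,0,0],-1],[[0.027,0,0],[0,0,0],-1],[[0.026,0,0],[0,0,0],-1],[[0.027,0,0],[0,0,0],-1],[[0,0,0],[0,0,0],-1],[[0,0,0],[0,0,0],-1],[[0,0,0],[0,0,0],-1]]
```

>>> move_arm:
  motion:
    - [[0.025,-0.023,0],[0,0.001,-0.121],-1]
    - [[0.028,-0.02,0.001],[-0.001,0,-0.122],-1]
    - [[0.029,-0.018,0],[0,0.001,-0.121],-1]
    - [[0.03,-0.015,0],[-0.001,0.001,-0.121],-1]
    - [[0.032,-0.012,0],[0,0,-0.122],-1]
    - [[0.033,-0.009,0.001],[0,0.001,-0.121],-1]
    - [[0.034,-0.005,0],[-0.001,0.001,-0.121],-1]
    - [[0.034,-0.003,0],[0,0,-0.122],-1]
    - [[0.034,0.001,0.001],[-0.001,0.001,-0.121],-1]
    - [[0.034,0.004,0],[0,0.001,-0.122],-1]
    - [[0.033,0.008,0],[0,0.001,-0.121],-1]
    - [[0.032,0.01,0.001],[-0.001,0,-0.121],-1]

```text
clock: 11.55
position: [0.5376, -0.1849, 0.0598]
ee_rot: [0.73, 0.684, -0.0, 0.0]
ft_force: [1.2, -0.2, -1.2]
grip_width: 0.186
grasp_force: 107.5
```

>>> move_arm:
  motion:
    - [[0.014,0,0.013],[0,0,0],-1]
    - [[0,0,0],[0,0,0],-1]
    - [[0,0,0],[0,0,0],-1]
    - [[0,0,0],[0,0,0],-1]

```text
clock: 11.95
position: [0.5375, -0.1771, 0.0503]
ee_rot: [0.732, 0.681, -0.0, 0.001]
ft_force: [0.1, -0.2, -0.9]
grip_width: 0.19
grasp_force: 107.5
```

```bash
python3 - <<'E'
from h import *
from workcell import vision,manip
o=manip.get_obs(); print(o['position'],Ro.from_quat(o['ee_rot']).as_matrix()[:,1:])
t=vision.camera('top')['pixels'][:,:,::-1]; s=vision.camera('side')['pixels'][:,:,::-1]
cv2.imwrite('pics/d6.png',np.hstack([cv2.resize(t[140:290,200:400],None,fx=2,fy=2),cv2.resize(s[170:320,250:450],None,fx=2,fy=2)]))
E
```

```text
[ 0.537535   -0.17711957  0.05033901] [[ 9.97344679e-01  1.40238304e-04]
 [-7.28253613e-02 -1.41510744e-03]
 [ 2.42921882e-04 -9.99998989e-01]]
```

View pics/d6.png

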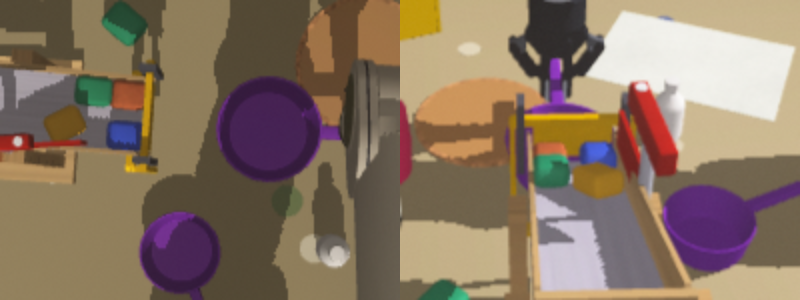

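Dish is in front of the lip and on its axis (centre at top px (334,204), as predicted). Advance underneath and raise.

>>> move_arm:
  motion:
    - [[0.027,0,0],[0,0,0],-1]
    - [[0.027,0,0],[0,0,0],-1]
    - [[0.027,0,0],[0,0,0],-1]
    - [[0.027,0,0],[0,0,0],-1]
    - [[0.027,0,0],[0,0,0],-1]
    - [[0.027,0,0],[0,0,0],-1]
    - [[0,0,0],[0,0,0],-1]
    - [[0,0,0],[0,0,0],-1]
    - [[0,0,0],[0,0,0],-1]

```text
clock: 12.95
position: [0.5466, -0.0556, 0.0505]
ee_rot: [0.732, 0.681, -0.0, 0.001]
ft_force: [0.3, 0.3, -1.8]
grip_width: 0.185
grasp_force: 107.5
```

>>> move_arm:
  motion:
    - [[0,0,-0.01],[0,0,0],-1]
    - [[0,0,-0.015],[0,0,0],-1]
    - [[0,0,-0.015],[0,0,0],-1]
    - [[0,0,-0.015],[0,0,0],-1]
    - [[0,0,-0.015],[0,0,0],-1]
    - [[0,0,-0.012],[0,0,0],-1]
    - [[0,0,-0.001],[0,0,0],-1]
    - [[0,0,0],[0,0,0],-1]
    - [[0,0,0],[0,0,0],-1]
    - [[0,0,0],[0,0,0],-1]
    - [[0,0,0],[0,0,0],-1]
    - [[0,0,0],[0,0,0],-1]

```text
clock: 14.15
position: [0.5464, -0.054, 0.1124]
ee_rot: [0.731, 0.682, -0.0, 0.0]
ft_force: [-0.3, 0.2, -4.1]
grip_width: 0.187
grasp_force: 108.5
```

```bash
python3 - <<'E'
from h import *
from workcell import vision,manip
o=manip.get_obs(); print(o['position'],o['torque'],Ro.from_quat(o['ee_rot']).as_matrix()[:,1:])
t=vision.camera('top')['pixels'][:,:,::-1]; s=vision.camera('side')['pixels'][:,:,::-1]
cv2.imwrite('pics/d7.png',np.hstack([cv2.resize(t[140:290,200:400],None,fx=2,fy=2),cv2.resize(s[170:320,250:450],None,fx=2,fy=2)]))
E
```

```text
[ 0.54640924 -0.05402627  0.11236898] [-0.44431875  0.06864171  0.06723015] [[ 9.97600765e-01  9.52280434e-05]
 [-6.92292887e-02 -5.90532443e-04]
 [ 1.35881734e-04 -9.99999821e-01]]
```

View pics/d7.png

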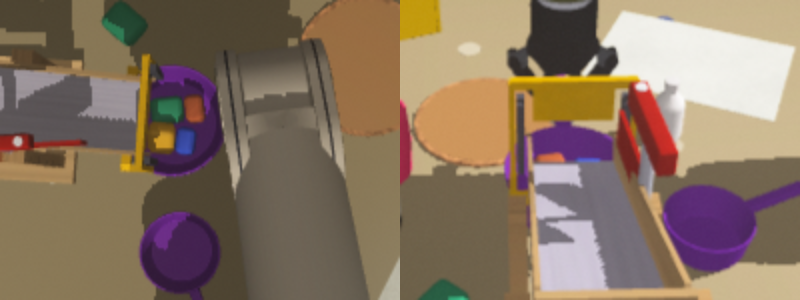

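All four stones are in the dish (top crop, around (175,120)) and the gate is up. Lower, back out, and go to the mat.

>>> move_arm:
  motion:
    - [[0,0,0.01],[0,0,0],-1]
    - [[0,0,0.016],[0,0,0],-1]
    - [[0,0,0.016],[0,0,0],-1]
    - [[0,0,0.016],[0,0,0],-1]
    - [[0,0,0.016],[0,0,0],-1]
    - [[0,0,0.009],[0,0,0],-1]
    - [[0,0,0],[0,0,0],-1]
    - [[0,0,0],[0,0,0],-1]

```text
clock: 15.05
position: [0.5469, -0.0541, 0.0506]
ee_rot: [0.731, 0.682, 0.0, 0.001]
ft_force: [-1.8, 0.1, -1.8]
grip_width: 0.188
grasp_force: 108.7
```

>>> move_arm:
  motion:
    - [[-0.015,0,0],[0,0,0],-1]
    - [[-0.025,0,0],[0,0,0],-1]
    - [[-0.03,0,0],[0,0,0],-1]
    - [[-0.03,0,0],[0,0,0],-1]
    - [[-0.03,0,0],[0,0,0],-1]
    - [[-0.025,0,0],[0,0,0],-1]
    - [[-0.015,0,0],[0,0,0],-1]
    - [[0,0,0],[0,0,0],-1]
    - [[0,0,0],[0,0,0],-1]

```text
clock: 15.95
position: [0.538, -0.1808, 0.0507]
ee_rot: [0.731, 0.682, 0.0, 0.0]
ft_force: [-0.5, -0.0, -2.4]
grip_width: 0.19
grasp_force: 108.8
```

```bash
python3 - <<'E'
from h import *
T=lambda z:(.6298,-.3177,z)
plan([((.56,-.23,.065),-3.97,-1,0,.02),(T(.065),-3.97,-1,2,.025),(T(.036),-3.97,-1,1,.01)])
E
```

```text
[[[-0.021,0.011,-0.006],[0,0,0],-1],[[-0.021,0.012,-0.007],[0.001,0,0],-1],[[-0.021,0.011,-0.006],[0,0,0],-1],[[-0.022,0.02,0],[0,0,0],-1],[[-0.022,0.02,0],[0,0,0],-1],[[-0.022,0.02,0],[0,0,0],-1],[[-0.023,0.021,0],[0,0,0],-1],[[-0.022,0.02,0],[0,0,0],-1],[[0,0,0],[0,0,0],-1],[[0,0,0],[0,0,0],-1],[[0,0,0.013],[0,0,0],-1],[[0,0,0.013],[0,0,0],-1]]
[[[0,0,0.013],[0,0,0],-1],[[0,0,0],[0,0,0],-1]]
```

>>> move_arm:
  motion:
    - [[-0.021,0.011,-0.006],[0,0,0],-1]
    - [[-0.021,0.012,-0.007],[0,0,0],-1]
    - [[-0.021,0.011,-0.006],[0,0,0],-1]
    - [[-0.022,0.02,0],[0,0,0],-1]
    - [[-0.022,0.02,0],[0,0,0],-1]
    - [[-0.022,0.02,0],[0,0,0],-1]
    - [[-0.023,0.021,0],[0,0,0],-1]
    - [[-0.022,0.02,0],[0,0,0],-1]
    - [[0,0,0],[0,0,0],-1]
    - [[0,0,0],[0,0,0],-1]
    - [[0,0,0.013],[0,0,0],-1]
    - [[0,0,0.013],[0,0,0],-1]

```text
clock: 17.15
position: [0.6298, -0.3173, 0.0449]
ee_rot: [0.731, 0.683, 0.0, 0.0]
ft_force: [-0.0, -0.2, -2.8]
grip_width: 0.184
grasp_force: 108.8
```

>>> move_arm:
  motion:
    - [[0,0,0.008],[0,0,0],-1]
    - [[0,0,0.004],[0,0,0],-1]
    - [[0,0,0.003],[0,0,0],-1]
    - [[0,0,0],[0,0,0],-1]
    - [[0,0,0],[0,0,0],-1]

```text
clock: 17.65
position: [0.6299, -0.3186, 0.0345]
ee_rot: [0.731, 0.682, 0.0, 0.001]
ft_force: [-0.6, -0.0, -2.9]
grip_width: 0.185
grasp_force: 108.8
```

```bash
python3 - <<'E'
from h import *
from workcell import vision,manip
o=manip.get_obs(); print(o['position'],o['ft_force'])
t=vision.camera('top')['pixels'][:,:,::-1]; s=vision.camera('side')['pixels'][:,:,::-1]
cv2.imwrite('pics/d8.png',np.hstack([cv2.resize(t[110:260,280:480],None,fx=2,fy=2),cv2.resize(s[130:280,230:430],None,fx=2,fy=2)]))
E
```

```text
[ 0.62994143 -0.31864166  0.03448992] [-0.6342111  -0.04137702 -2.91254435]
```

View pics/d8.png

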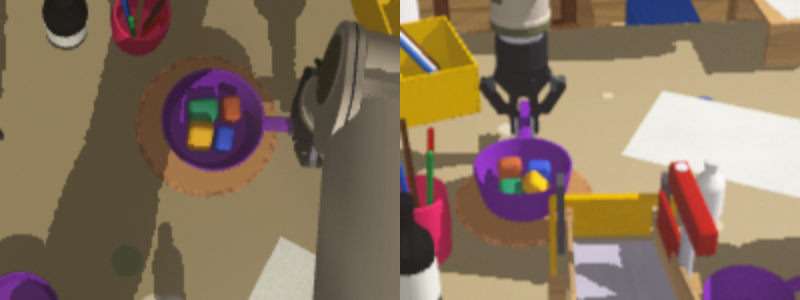

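Dish over the mat centre with four stones, gate down again. Last millimetres down, then release.

>>> move_arm:
  motion:
    - [[0,0,0.002],[0,0,0],-1]
    - [[0,0,0.001],[0,0,0],-1]
    - [[0,0,0.001],[0,0,0],-1]
    - [[0,0,0],[0,0,0],-1]
    - [[0,0,0],[0,0,0],-1]
  newtons: 40

```text
clock: 18.25
position: [0.6302, -0.3192, 0.0324]
ee_rot: [0.731, 0.682, 0.0, 0.001]
ft_force: [-2.0, -0.9, 6.0]
grip_width: 0.182
grasp_force: 110.0
```

>>> move_arm:
  motion:
    - [[0,0,0],[0,0,0],-0.4]
    - [[0,0,0],[0,0,0],0]
    - [[0,0,0],[0,0,0],1]
    - [[0,0,0],[0,0,0],1]
    - [[0,0,0],[0,0,0],1]
    - [[0,0,0],[0,0,0],1]
    - [[0,0,-0.02],[0,0,0],1]
    - [[0,0,-0.05],[0,0,0],1]
    - [[0,0,-0.06],[0,0,0],1]
    - [[0,0,-0.06],[0,0,0],1]
    - [[-0.05,0,-0.02],[0,0,0],1]
    - [[-0.05,0,0],[0,0,0],1]

```text
clock: 19.45
position: [0.6265, -0.3936, 0.1952]
ee_rot: [0.73, 0.683, 0.001, 0.004]
ft_force: [0.0, -0.4, -0.6]
grip_width: 0.998
grasp_force: 0.0
```

>>> move_arm:
  motion:
    - [[-0.04,0,0],[0,0,0],1]
    - [[0,0,0],[0,0,0],1]
    - [[0,0,0],[0,0,0],1]
    - [[0,0,0],[0,0,0],1]

```text
clock: 19.85
position: [0.623, -0.4218, 0.1895]
ee_rot: [0.731, 0.683, 0.001, 0.001]
ft_force: [-0.1, 0.0, 0.5]
grip_width: 1.0
grasp_force: 0.0
```

```bash
python3 - <<'E'
from h import *
from workcell import vision,manip
c=vision.camera('top'); t=c['pixels'][:,:,::-1]; s=vision.camera('side')['pixels'][:,:,::-1]
hsv=cv2.cvtColor(t,cv2.COLOR_BGR2HSV); m=cv2.inRange(hsv,(120,50,20),(160,255,255)); m[:,:340]=0
ct=max(cv2.findContours(m,0,1)[0],key=cv2.contourArea)[:,0].astype(float)
from scipy.optimize import least_squares
W=np.array([px2w(c,u,v,.063)[:2] for u,v in ct]); W=W[np.hypot(*(W-[.638,-.2]).T)<.085]
q=least_squares(lambda q:np.hypot(*(W-q[:2]).T)-.07,[.638,-.2],loss='soft_l1',f_scale=.002).x; print('dish',q,'off mat',q-[.638,-.199])
cv2.imwrite('pics/d9.png',np.hstack([cv2.resize(t[110:260,280:480],None,fx=2,fy=2),cv2.resize(s[130:280,230:430],None,fx=2,fy=2)]))
E
```

```text
dish [ 0.63853373 -0.20164949] off mat [ 0.00053373 -0.00264949]
```

View pics/d9.png

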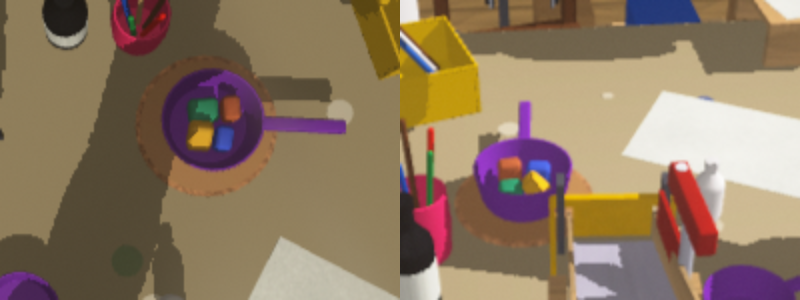

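The dish stands upright, 3 mm from the mat centre. All four stones are inside, the gate is down, the handle is on, and the gripper is clear.

```bash
python3 -c "
from workcell import order
print(order.hand_in())"
```

```text
the job is handed in; nothing more can be done
None
```

The job is handed in: the red handle is at its on stop, the gate is shut, and the dish stands released on the cork mat about 3 mm off centre with all four stones in it. The bottles and pen pot were not knocked over; no verdict came back.

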